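# Stack the glaze test tray on the bottom tray

### The job

Pick up the tray of blue-glazed test tiles by its handle, keep it level, and stack it on the handleless bottom tray so that all four of its corner pins stand in that tray's four grey corner cups (either way round will do). Set it down rather than drop it: let go only once the pins are in the cups. Leave the tray of terracotta tiles and the glaze jar where they are.

Things in the scene. Friction and masses are not known exactly. Their poses are not given: they have to be found in the camera images.
- blue_tray: Loose tray, about 0.5 kg (sizes in mm): plywood 170(x) x 140(y) mm, z 30-40, six fixed blue tiles (tops z 48), on four aluminium pins, 30 long, 16 dia. tapering to 10 at the tip, at x +-65, y +-50. Origin: centre, at pin-tip level (on the table); z up. Handle: dark wood bar along x over the centre, 116 long, 16 wide, 18 high, its centre at z 86, posts at x +-52. Same turned half round.
- bottom_tray: Bottom tray, no handle, fixed to the table: plywood 190(x) x 160(y) x 12 mm, two white tiles in the middle (tops z 20), four square grey corner cups open above, centred at x +-65, y +-50, 40 wide inside, 46 outside, 24 deep: floors at z 12, rims at z 36. Origin: centre of its underside, z up. When stacked, the blue tray's origin is 12 mm above this one.
- red_tray: Bystander: tray of the same build, size and handle as the blue one, but with six terracotta (orange-brown) tiles; loose, standing on the table. Origin and axes as for the blue tray.
- glaze_jar: Bystander: closed red glaze jar with a white cap and paper label, 68 mm in diameter, 85 mm high, loose. Origin: centre of its underside.
Mind the look-alikes: they are no part of the job. What is meant by the bottom_tray is not turquoise, and is the larger of those in its own colour.

How it is judged:
By the outcome, as a careful person would: the job done as asked, in the order asked, and still so for the second after the job is handed in, with the robot touching nothing.
It also fails if it takes over 48 s, if anything falls off the work surface, if the arm or the gripper's body presses on something with over 40 N, if the wrist force passes 120 N, or if a joint passes its speed limit or range.

### The arm

A 7-joint arm with a two-finger parallel gripper is mounted at the origin on the work surface. World frame = base frame: x ahead of the robot, y to its left, z up, the work surface at z = 0. Lengths are in m, angles in rad, forces in N, time in s.
With the tool pointing down it reaches from about 0.4 to 0.75 m from the base axis. Payload 19.5 kg.
Tool frame: the origin (TCP) lies midway between the tips of the shut fingers; the grasp point (between the pads) lies 19 mm behind it; z points along the fingers, y is the line along which they close (so a half turn about z gives the same grasp; the last joint's range is limited). The gripper opens to 85 mm and grips with 20 to 120 N. Pads are 22 mm wide; open, the fingers measure 114 mm over their backs; the gripper's body (76 mm by 85 mm) begins 54 mm behind the grasp point. The pads swing forward as they close: fully open they stand 13 mm farther back than shut.
Start: joints at [1.183, 0.707, -0.028, 1.485, 0.022, 0.951, -0.075], TCP at [0.195, -0.541, 0.231] pointing down, gripper open.
Joint ranges: [-2.71, 2.71], [-0.32, 2.16], [-1.57, 1.52], [0, 2.45], [-1.46, 4.6], [0, 2.02], [-2.83, 2.83]. Speed limits (rad/s): [1.89, 1.89, 2.57, 2.57, 3.01, 3.01, 3.01].

### API

Orientations are given as a 3x3 rotation matrix whose columns are the frame's x, y, z axes.
In Python, from station import arm gives the robot as it stands.
- The arm moves only by the tool step_arm, never from a script. Its argument "moves" is a list of rows, each a list of 5 numbers: the shift along the tool's x, y, z normalised to -1 to 1, where 1 is 0.025 m, then the turn about the tool's z normalised to -1 to 1, where 1 is 0.1 rad, then the gripper command: -1 is shut, 1 is fully open, values between are in proportion. A call has 1 to 8 rows; each row shifts and turns the commanded pose from where the row before left it, along the tool's axes as they then stand; what a row does not reach is not made up. A row lasts 1/10 s, in which the tool goes at most 50 mm and 8.59 degrees, less where a joint would pass 70% of its speed; a pose out of reach is approached as far as the arm can. A call with a number of a shift or a turn outside -1 to 1 is refused whole. A call with a gripper value outside its range is refused whole. The fingers move at their own pace and stop on an object; "squeeze" is the grip in N (left out, the last holds). Time passes only in rows, so rows that do not move let the fingers close. It gives the time, the measured TCP pose, the force, the opening and the grip force at its end, in the units of the state.
- arm.get_state(): the state, without advancing time (a new reading comes with each control period).
- arm.get_image(name): name is "side" or "top"; returns a dict with "pixels" (420x560x3 uint8, blue, green, red), "camera_matrix" (3x3 intrinsics, pixels), "distortion" ([k1, k2, p1, p2, k3] as OpenCV has them; the pictures are not rectified), "rvec" (rotation vector, rad) and "tvec" (3), from world to camera coordinates, as OpenCV has them. Camera axes: x right, y down, z forward; pixel columns grow to the right and rows downward; lengths in m; the calibration is good to about 2 mm. A picture is of the moment at which its call begins. There is no depth.
- arm.hand_in(): hands the job in; it is judged then, once.
The state is a dict: "t": time; "joint_positions": joint angles; "qd": joint speeds; "tau": joint torques, N m; "tool_pos": TCP position; "eef_rot": TCP orientation; "contact_force": force on the tool from outside, world axes, zero at the start; "moment": the same for the moment, N m; "opening": opening from 0.0 (shut) to 1.0 (fully open); "gripper_force": force on a finger pad.
Only numpy, scipy, OpenCV 4.12 (cv2) and the standard library are available. Lean on these libraries where they do the work, as an engineer would, in place of code of your own. Each camera call takes 0.05 s, during which the arm holds its last target. There are 200 camera calls.

## Working session

There is one attempt and no reset: what is moved stays moved. The work goes in short steps, Python scripts to look and compute and a tool call to move; the robot and the scene stay as the last step left them, time stands still between calls to the robot, and variables do not carry over. Pictures are saved under pics/ and viewed, at most 10 in all, crops included, and the job is handed in when it is done.

Besides the shell and the picture viewer there is one more tool, called after ">>>" as a command line: name --pt "numbers of a row" for each row, then --argument value for the rest. step_arm: Moves the arm, as the interface text tells. Its arguments: {"type":"object","properties":{"moves":{"type":"array","items":{"type":"array","items":{"type":"number","minimum":-1,"maximum":1}}},"squeeze":{"type":"number"}},"required":["moves"]}

```bash
mkdir -p pics; cat > h.py <<'E'
import numpy as np, cv2
from station import arm
def grab(n):
    d=arm.get_image(n); np.savez(f'{n}.npz',**{k:np.array(v) for k,v in d.items()}); return d
def load(n): return dict(np.load(f'{n}.npz'))
def ray(d,uv,z):
    uv=np.array(uv,float).reshape(-1,1,2)
    p=cv2.undistortPoints(uv,np.array(d['camera_matrix']),np.array(d['distortion'])).reshape(-1,2)
    R=cv2.Rodrigues(np.array(d['rvec'],float))[0]; t=np.array(d['tvec'],float).ravel()
    c=-R.T@t; v=np.c_[p,np.ones(len(p))]@R
    return c+v*((z-c[2])/v[:,2])[:,None]
def proj(d,P):
    return cv2.projectPoints(np.array(P,float).reshape(-1,1,3),np.array(d['rvec'],float),np.array(d['tvec'],float),np.array(d['camera_matrix']),np.array(d['distortion']))[0].reshape(-1,2)
E
python3 - <<'E'
from h import *
a=grab('top');b=grab('side')
cv2.imwrite('pics/top0.png',a['pixels']);cv2.imwrite('pics/side0.png',b['pixels'])
s=arm.get_state();print(s['t'],s['tool_pos'],np.round(s['eef_rot'],3).tolist(),s['opening'])
E
```

```text
0.1 [ 0.19483191 -0.54074969  0.23090128] [[0.941, 0.339, -0.0], [0.339, -0.941, 0.001], [0.0, -0.001, -1.0]] 1.0011005937186326
```

View pics/top0.png

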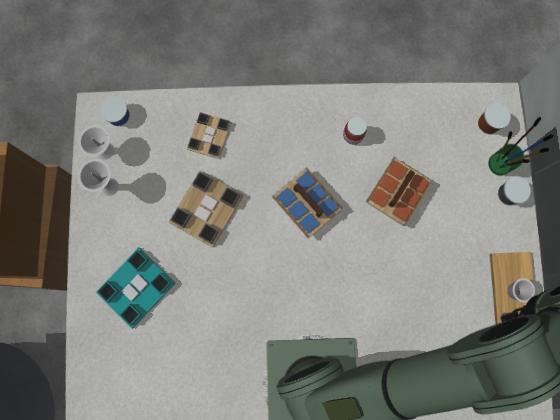

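View pics/side0.png

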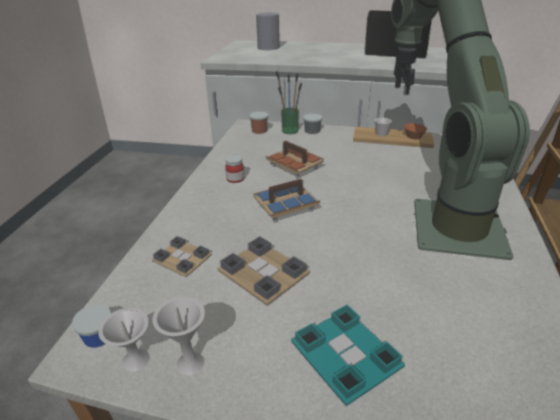

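The top view shows three tray candidates: large plywood at (206,208), small plywood at (210,134) and turquoise at (135,288). The large plywood one is the bottom tray. The blue-tiled tray with a handle is at (309,203); the terracotta one at (401,190) and the jar at (356,130) are bystanders. Next I measure both trays and check them in a crop.

```bash
cat > meas.py <<'E'
from h import *
def blob(m,win):
    x0,y0,x1,y1=win; k=np.zeros(m.shape,np.uint8); k[y0:y1,x0:x1]=m[y0:y1,x0:x1]
    return k
def rect(d,k,z):
    v,u=np.nonzero(k); P=ray(d,np.c_[u,v],z)[:,:2]
    r=cv2.minAreaRect((P*1000).astype(np.float32)); return np.round(r[0],1),np.round(r[1],1),round(r[2],1),len(u)
if __name__=='__main__':
    d=load('top'); im=d['pixels']; hsv=cv2.cvtColor(im,cv2.COLOR_BGR2HSV); H,S,V=cv2.split(hsv)
    out=im.copy()
    blue=blob(((H>95)&(H<125)&(S>90)&(V>60)).astype(np.uint8),(262,155,355,250))
    print('blue tiles',rect(d,blue,.048))
    wood=blob(((H>8)&(H<25)&(S>50)&(V>120)).astype(np.uint8),(262,155,355,250))
    print('blue ply',rect(d,wood,.040))
    bar=blob(((H<20)&(S>40)&(V<85)).astype(np.uint8),(285,175,335,225))
    n,l,st,c=cv2.connectedComponentsWithStats(bar); i=1+st[1:,4].argmax(); bar=(l==i).astype(np.uint8)
    print('bar',rect(d,bar,.095))
    w=blob(((H>8)&(H<25)&(S>50)&(V>120)).astype(np.uint8),(160,165,250,250))
    print('bot ply',rect(d,w,.012))
    dk=blob((V<75).astype(np.uint8),(160,165,250,250))
    n,l,st,c=cv2.connectedComponentsWithStats(dk)
    for i in range(1,n):
        if st[i,4]>60: print('cup',st[i,4],c[i],ray(d,c[i],.036)[0,:2],rect(d,(l==i),.036))
    wt=blob(((S<25)&(V>190)).astype(np.uint8),(185,190,225,225)); print('white',rect(d,wt,.02))
    for m,cl in((blue,(255,0,255)),(bar,(0,255,255)),(dk,(0,255,0)),(wt,(0,0,255))):
        cs=cv2.findContours(m,cv2.RETR_EXTERNAL,cv2.CHAIN_APPROX_NONE)[0]
        if 1: cv2.drawContours(out,cs,-1,cl,1)
    a=np.hstack([im[150:255,160:355],out[150:255,160:355]]);cv2.imwrite('pics/crop1.png',cv2.resize(np.vstack([im[150:255,160:355],out[150:255,160:355]]),None,fx=2.8,fy=2.8,interpolation=cv2.INTER_NEAREST))
E
python3 meas.py
```

```text
blue tiles (array([543.4,  -3.8]), array([145.2, 122.1]), 38.8, 1154)
blue ply (array([544.8,  -3.8]), array([170.5, 141.9]), 38.9, 548)
bar (array([538.7,  -2.9]), array([118.3,  22.9]), 38.9, 233)
bot ply (array([540. , 309.8]), array([158.8, 189.6]), 59.0, 1363)
cup 200 [202.375 181.445] [0.6185909  0.31624706] (array([617.9, 316.2]), array([47.8, 43.4]), 59.4, 200)
cup 201 [229.86567164 196.89054726] [0.56729742 0.23169391] (array([566.7, 231.7]), array([46.5, 44.2]), 58.9, 201)
cup 199 [180.6080402  217.30150754] [0.50807037 0.3832433 ] (array([507.1, 383.2]), array([48.3, 42.3]), 58.9, 199)
cup 198 [208.40909091 233.34848485] [0.4563628  0.29820695] (array([455.9, 298. ]), array([46.4, 42. ]), 58.6, 198)Traceback (most recent call last):
  File "meas.py", line 24, in <module>
    wt=blob(((S<25)&(V>190)).astype(np.uint8),(185,190,225,225)); print('white',rect(d,wt,.02))
                                                                                ~~~~^^^^^^^^^^
  File "meas.py", line 6, in rect
    v,u=np.nonzero(k); P=ray(d,np.c_[u,v],z)[:,:2]
                         ~~~^^^^^^^^^^^^^^^^
  File "h.py", line 8, in ray
    p=cv2.undistortPoints(uv,np.array(d['camera_matrix']),np.array(d['distortion'])).reshape(-1,2)
      ~~~~~~~~~~~~~~~~~~~^^^^^^^^^^^^^^^^^^^^^^^^^^^^^^^^^^^^^^^^^^^^^^^^^^^^^^^^^^^
cv2.error: OpenCV(4.12.0) /io/opencv/modules/calib3d/src/undistort.dispatch.cpp:347: error: (-215:Assertion failed) CV_IS_MAT(_src) && CV_IS_MAT(_dst) && (_src->rows == 1 || _src->cols == 1) && (_dst->rows == 1 || _dst->cols == 1) && _src->cols + _src->rows - 1 == _dst->rows + _dst->cols - 1 && (CV_MAT_TYPE(_src->type) == CV_32FC2 || CV_MAT_TYPE(_src->type) == CV_64FC2) && (CV_MAT_TYPE(_dst->type) == CV_32FC2 || CV_MAT_TYPE(_dst->type) == CV_64FC2) in function 'cvUndistortPointsInternal'
```

```bash
sed -i "s/(S<25)&(V>190)/(S<40)\&(V>205)/; s/; print('white',rect(d,wt,.02))//" meas.py; python3 meas.py >/dev/null
cat > go.py <<'E'
import sys; from h import *
# args: x y z toolY_deg  (mm)
x,y,z,a=map(float,sys.argv[1:5]); s=arm.get_state(); R=np.array(s['eef_rot']); p=np.array(s['tool_pos'])*1000
d=R.T@(np.array([x,y,z])-p); cur=np.degrees(np.arctan2(R[1,1],R[0,1]))
t=-np.radians((a-cur+180)%360-180)
print('t',round(s['t'],2),'p',p.round(1),'ang',round(cur,1),'tilt',R[:,2].round(3),'F',np.round(s['contact_force'],1),'open',round(s['opening'],3),'grip',round(s['gripper_force'],1))
print('units',(d/25).round(2),'turn',round(t/.1,2),'j7',np.round(s['joint_positions'],2)[-1])
E
python3 go.py 543 -3.5 230 -51.1
```

```text
t 0.1 p [ 194.8 -540.7  230.9] ang -70.2 tilt [-0.     0.001 -1.   ] F [-0.3 -0.1  0. ] open 1.001 grip 0.0
units [ 20.39 -15.5    0.05] turn -3.33 j7 -0.08
```

View pics/crop1.png

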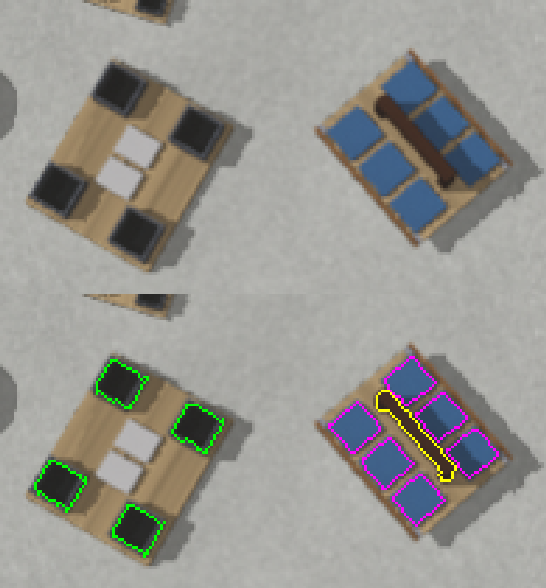

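The crop confirms it: the large plywood tray has four grey cups outlined and white tiles, and the blue tray has its bar running upper-left to lower-right. Moving above the handle.

>>> step_arm --pt "0.97 -0.74 0 0 1" --pt "0.97 -0.74 0 0 1" --pt "0.97 -0.74 0 0 1" --pt "0.97 -0.74 0 0 1" --pt "0.97 -0.74 0 0 1" --pt "0.97 -0.74 0 0 1" --pt "0.97 -0.74 0 0 1" --pt "0.97 -0.74 0 0 1"

```text
t: 0.9
tool_pos: [0.3277, -0.3348, 0.2312]
eef_rot: [[0.941, 0.339, -0.0], [0.339, -0.941, 0.0], [-0.0, -0.0, -1.0]]
contact_force: [0.6, -0.7, -0.4]
opening: 1.0
gripper_force: 0.0
```

>>> step_arm --pt "0.97 -0.74 0 0 1" --pt "0.97 -0.74 0 0 1" --pt "0.97 -0.74 0 0 1" --pt "0.97 -0.74 0 0 1" --pt "0.97 -0.74 0 0 1" --pt "0.97 -0.74 0 0 1" --pt "0.97 -0.74 0 0 1" --pt "0.97 -0.74 0 0 1"

```text
t: 1.7
tool_pos: [0.4601, -0.1298, 0.2312]
eef_rot: [[0.941, 0.339, -0.0], [0.339, -0.941, 0.0], [-0.0, -0.0, -1.0]]
contact_force: [0.9, -1.5, -0.4]
opening: 1.002
gripper_force: 0.0
```

>>> step_arm --pt "0.97 -0.74 0 0 1" --pt "0.97 -0.74 0 0 1" --pt "0.97 -0.74 0 0 1" --pt "0.97 -0.74 0 0 1" --pt "0 0 0 -0.8 1" --pt "0 0 0 -0.8 1" --pt "0 0 0 -0.8 1" --pt "0 0 0 -0.8 1"

```text
t: 2.5
tool_pos: [0.5257, -0.0284, 0.2311]
eef_rot: [[0.784, 0.62, -0.001], [0.62, -0.784, 0.0], [-0.0, -0.0, -1.0]]
contact_force: [1.1, -0.5, -0.0]
opening: 1.001
gripper_force: 0.0
```

```bash
python3 go.py 543 -3.5 130 -51.1
```

```text
t 2.5 p [525.7 -28.4 231.1] ang -51.7 tilt [-0.001  0.    -1.   ] F [ 1.1 -0.5 -0. ] open 1.001 grip 0.0
units [ 1.16 -0.35  4.04] turn -0.1 j7 -0.92
```

>>> step_arm --pt "0.6 -0.2 0.6 -0.1 1" --pt "0.56 -0.15 0.8 0 1" --pt "0 0 0.9 0 1" --pt "0 0 0.9 0 1" --pt "0 0 0.8 0 1" --pt "0 0 0.5 0 1" --pt "0 0 0 0 1"

```text
t: 3.2
tool_pos: [0.5422, -0.0035, 0.1173]
eef_rot: [[0.78, 0.626, -0.003], [0.626, -0.78, 0.0], [-0.002, -0.002, -1.0]]
contact_force: [-0.4, -0.3, 0.4]
opening: 1.0
gripper_force: 0.0
```

```bash
python3 go.py 543 -3.5 67 -51.1; python3 - <<'E'
from h import *
a=grab('top')['pixels'];b=grab('side')['pixels']
cv2.imwrite('pics/c2.png',np.hstack([cv2.resize(a[130:270,240:380],(400,400)),cv2.resize(b[120:240,230:350],(400,400))]))
E
```

```text
t 3.2 p [542.2  -3.5 117.3] ang -51.3 tilt [-0.003  0.    -1.   ] F [-0.4 -0.3  0.4] open 1.0 grip 0.0
units [0.03 0.02 2.01] turn -0.03 j7 -0.97
```

View pics/c2.png

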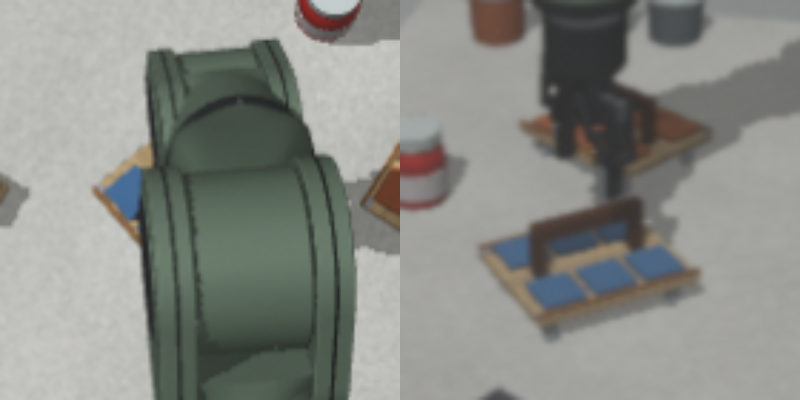

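The side crop shows the open fingers just above the bar's middle, at crop (590,172) with the bar top at (585,212). Descending and gripping.

>>> step_arm --pt "0 0 0.6 0 1" --pt "0 0 0.6 0 1" --pt "0 0 0.5 0 1" --pt "0 0 0.3 0 1" --pt "0 0 0 0 1"

```text
t: 3.8
tool_pos: [0.5429, -0.0036, 0.0684]
eef_rot: [[0.78, 0.626, -0.001], [0.626, -0.78, 0.0], [-0.001, -0.001, -1.0]]
contact_force: [0.4, 0.4, -0.2]
opening: 1.002
gripper_force: 0.0
```

>>> step_arm --pt "0 0 0 0 -1" --pt "0 0 0 0 -1" --pt "0 0 0 0 -1" --pt "0 0 0 0 -1" --pt "0 0 0 0 -1" --pt "0 0 0 0 -1" --pt "0 0 0 0 -1" --pt "0 0 0 0 -1" --squeeze 70

```text
t: 4.6
tool_pos: [0.5434, -0.0038, 0.069]
eef_rot: [[0.78, 0.625, 0.001], [0.625, -0.78, -0.0], [0.001, 0.001, -1.0]]
contact_force: [3.1, -2.9, 5.8]
opening: 0.174
gripper_force: 71.1
```

>>> step_arm --pt "0 0 -0.2 0 -1" --pt "0 0 -0.4 0 -1" --pt "0 0 -0.6 0 -1" --pt "0 0 -0.7 0 -1" --pt "0 0 -0.7 0 -1" --pt "0 0 -0.7 0 -1" --pt "0 0 -0.5 0 -1" --pt "0 0 -0.2 0 -1"

```text
t: 5.4
tool_pos: [0.5431, -0.0034, 0.1703]
eef_rot: [[0.78, 0.626, 0.001], [0.626, -0.78, 0.0], [0.001, 0.0, -1.0]]
contact_force: [0.9, 1.0, -6.3]
opening: 0.173
gripper_force: 69.6
```

```bash
python3 go.py 538 308 169 58.8; python3 - <<'E'
from h import *
b=grab('side')['pixels']
cv2.imwrite('pics/c3.png',cv2.resize(b[80:260,200:380],(540,540)))
E
```

```text
t 5.4 p [543.1  -3.4 170.3] ang -51.3 tilt [ 0.001  0.    -1.   ] F [ 0.9  1.  -6.3] open 0.173 grip 69.6
units [ 7.63 -9.84  0.05] turn -19.21 j7 -0.97
```

View pics/c3.png

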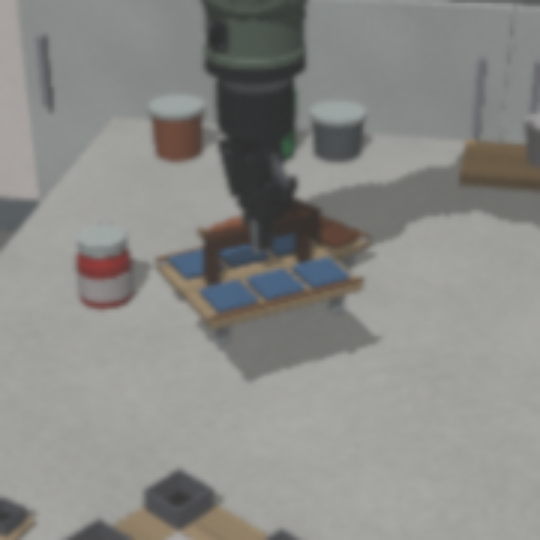

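The tray is held level, its pins clear of the table. Carrying it over, then turning.

>>> step_arm --pt "0.3 -0.4 0 0 -1" --pt "0.55 -0.7 0 0 -1" --pt "0.6 -0.8 0 0 -1" --pt "0.6 -0.8 0 0 -1" --pt "0.6 -0.8 0 0 -1" --pt "0.6 -0.8 0 0 -1" --pt "0.6 -0.8 0 0 -1" --pt "0.6 -0.8 0 0 -1"

```text
t: 6.25
tool_pos: [0.5367, 0.183, 0.168]
eef_rot: [[0.78, 0.626, -0.002], [0.626, -0.78, -0.0], [-0.001, -0.001, -1.0]]
contact_force: [1.0, -0.1, -5.4]
opening: 0.171
gripper_force: 69.5
```

>>> step_arm --pt "0.6 -0.8 0 0 -1" --pt "0.6 -0.8 0 0 -1" --pt "0.6 -0.8 0 0 -1" --pt "0.6 -0.8 0 0 -1" --pt "0.5 -0.5 0 0 -1" --pt "0.3 -0.2 0 0 -1" --pt "0 0 0 -0.3 -1" --pt "0 0 0 -0.6 -1"

```text
t: 7.05
tool_pos: [0.5389, 0.3064, 0.1684]
eef_rot: [[0.719, 0.695, -0.001], [0.695, -0.719, -0.001], [-0.001, 0.0, -1.0]]
contact_force: [0.5, -1.3, -6.2]
opening: 0.17
gripper_force: 69.5
```

>>> step_arm --pt "0 0 0 -0.8 -1" --pt "0 0 0 -0.8 -1" --pt "0 0 0 -0.8 -1" --pt "0 0 0 -0.8 -1" --pt "0 0 0 -0.8 -1" --pt "0 0 0 -0.8 -1" --pt "0 0 0 -0.8 -1" --pt "0 0 0 -0.8 -1"

```text
t: 7.85
tool_pos: [0.5391, 0.3058, 0.1686]
eef_rot: [[0.161, 0.987, -0.0], [0.987, -0.161, -0.001], [-0.001, -0.0, -1.0]]
contact_force: [0.9, -0.0, -5.8]
opening: 0.172
gripper_force: 69.5
```

>>> step_arm --pt "0 0 0 -0.8 -1" --pt "0 0 0 -0.8 -1" --pt "0 0 0 -0.8 -1" --pt "0 0 0 -0.8 -1" --pt "0 0 0 -0.8 -1" --pt "0 0 0 -0.8 -1" --pt "0 0 0 -0.8 -1" --pt "0 0 0 -0.8 -1"

```text
t: 8.65
tool_pos: [0.5392, 0.3058, 0.1686]
eef_rot: [[-0.461, 0.888, -0.0], [0.888, 0.461, -0.001], [-0.001, -0.001, -1.0]]
contact_force: [0.3, -0.3, -6.2]
opening: 0.171
gripper_force: 69.5
```

```bash
python3 go.py 538 308 169 58.8
```

```text
t 8.65 p [539.2 305.8 168.6] ang 27.4 tilt [-0.    -0.001 -1.   ] F [ 0.3 -0.3 -6.2] open 0.171 grip 69.5
units [ 0.1  -0.   -0.02] turn -5.47 j7 -0.35
```

>>> step_arm --pt "0.1 0 0 -0.8 -1" --pt "0 0 0 -0.8 -1" --pt "0 0 0 -0.8 -1" --pt "0 0 0 -0.8 -1" --pt "0 0 0 -0.8 -1" --pt "0 0 0 -0.8 -1" --pt "0 0 0 -0.6 -1" --pt "0 0 0 0 -1"

```text
t: 9.45
tool_pos: [0.5381, 0.3081, 0.1686]
eef_rot: [[-0.85, 0.527, -0.0], [0.527, 0.85, -0.001], [-0.0, -0.001, -1.0]]
contact_force: [-0.9, 0.7, -5.4]
opening: 0.175
gripper_force: 69.5
```

>>> step_arm --pt "0 0 0.5 0 -1" --pt "0 0 0.6 0 -1" --pt "0 0 0.4 0 -1" --pt "0 0 0 0 -1" --pt "0 0 0 0 -1"

```text
t: 9.95
tool_pos: [0.5379, 0.3094, 0.1314]
eef_rot: [[-0.849, 0.528, -0.0], [0.528, 0.849, 0.0], [0.0, 0.0, -1.0]]
contact_force: [0.9, -0.5, -5.1]
opening: 0.179
gripper_force: 69.5
```

```bash
python3 go.py 538 308 81 58.8; python3 - <<'E'
from h import *
from meas import blob,rect
for n in('top','side'):grab(n)
d=load('top');im=d['pixels'].copy()
H,S,V=cv2.split(cv2.cvtColor(im,cv2.COLOR_BGR2HSV))
s=arm.get_state();zo=s['tool_pos'][2]-.069
w=((((H>8)&(H<25)&(S>50)&(V>110))|((H>95)&(H<125)&(S>90)&(V>60)))).astype(np.uint8)
out=[]
for n in('top','side'):
    d=load(n); im=d['pixels'].copy()
    # tray pin tips predicted from TCP pose, and cup centres at rim
    p=s['tool_pos'];R=np.array(s['eef_rot']);
    pins=[np.array([p[0],p[1],0])+R[:,0]*i*.065+R[:,1]*j*.05+[0,0,zo] for i in(1,-1) for j in(1,-1)]
    ply=[np.array([p[0],p[1],0])+R[:,0]*i*.085+R[:,1]*j*.07+[0,0,zo+.04] for i,j in((1,1),(1,-1),(-1,-1),(-1,1))]
    big=cv2.resize(im,None,fx=3,fy=3,interpolation=cv2.INTER_CUBIC)
    for q in proj(d,pins): cv2.circle(big,tuple(int(3*v+1) for v in q),4,(0,0,255),1)
    cv2.polylines(big,[np.int32(3*proj(d,ply)+1)],True,(0,255,0),1)
    c=(3*proj(d,[[.538,.308,.05]])[0]).astype(int)
    out.append(big[max(c[1]-250,0):c[1]+200,c[0]-200:c[0]+200][:450])
cv2.imwrite('pics/c4.png',np.hstack(out))
E
```

```text
t 9.95 p [537.9 309.4 131.4] ang 58.1 tilt [-0.  0. -1.] F [ 0.9 -0.5 -5.1] open 0.179 grip 69.5
units [-0.03 -0.05  2.01] turn -0.12 j7 0.06
```

View pics/c4.png

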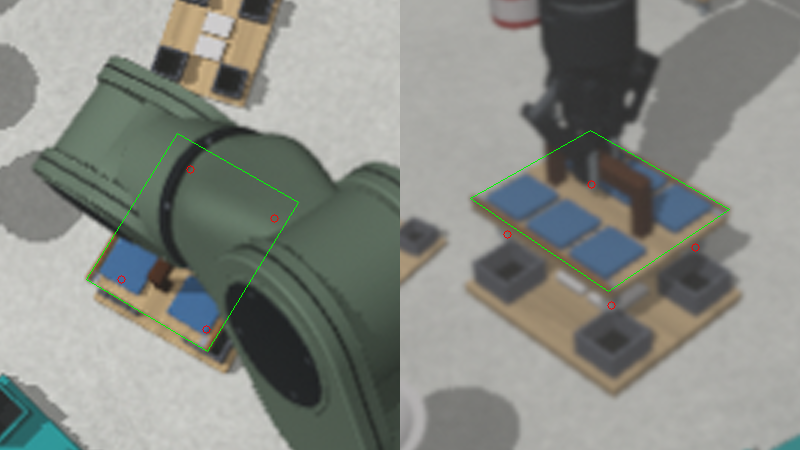

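The outline predicted from the TCP matches the tray in both views, and the pins hang over the cups. Lowering gently.

>>> step_arm --pt "0 -0.05 0.3 -0.1 -1" --pt "0 0 0.3 0 -1" --pt "0 0 0.3 0 -1" --pt "0 0 0.3 0 -1" --pt "0 0 0.3 0 -1" --pt "0 0 0.2 0 -1" --pt "0 0 0.1 0 -1" --pt "0 0 0 0 -1"

```text
t: 10.85
tool_pos: [0.5372, 0.3084, 0.0861]
eef_rot: [[-0.855, 0.519, -0.0], [0.519, 0.855, -0.0], [0.0, -0.0, -1.0]]
contact_force: [-0.2, 1.2, -5.1]
opening: 0.172
gripper_force: 69.5
```

>>> step_arm --pt "0 0 0.06 0 -1" --pt "0 0 0.06 0 -1" --pt "0 0 0 0 -1"

```text
t: 11.15
tool_pos: [0.5372, 0.3083, 0.0833]
eef_rot: [[-0.855, 0.519, -0.0], [0.519, 0.855, 0.0], [0.0, -0.0, -1.0]]
contact_force: [-0.8, 0.8, -5.5]
opening: 0.173
gripper_force: 69.5
```

>>> step_arm --pt "0 0 0.06 0 -1" --pt "0 0 0.04 0 -1" --pt "0 0 0 0 -1"

```text
t: 11.45
tool_pos: [0.5374, 0.3086, 0.081]
eef_rot: [[-0.855, 0.519, 0.0], [0.519, 0.855, 0.0], [-0.0, 0.001, -1.0]]
contact_force: [0.3, 0.1, -0.3]
opening: 0.172
gripper_force: 70.2
```

```bash
python3 go.py 538 308 81 58.8; python3 - <<'E'
from h import *
b=grab('side');c=proj(b,[[.538,.308,.05]])[0].astype(int);im=b['pixels']
cv2.imwrite('pics/c5.png',cv2.resize(im[c[1]-65:c[1]+65,c[0]-75:c[0]+75],None,fx=4.4,fy=4.4,interpolation=cv2.INTER_CUBIC))
E
```

```text
t 11.45 p [537.4 308.6  81. ] ang 58.7 tilt [ 0.  0. -1.] F [ 0.3  0.1 -0.3] open 0.172 grip 70.2
units [-0.03 -0.01  0.  ] turn -0.01 j7 0.03
```

View pics/c5.png

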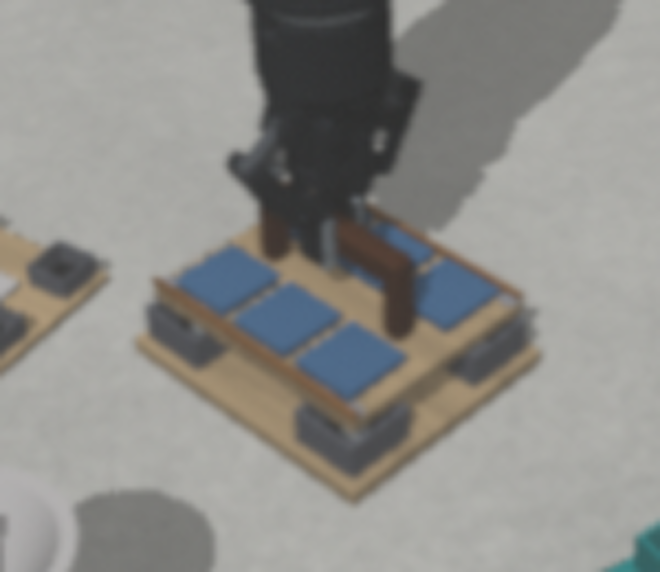

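The tray sits on the cups at the stacked height (TCP z 81 mm) and its weight is off the arm. Releasing and backing off.

>>> step_arm --pt "0 0 0 0 0" --pt "0 0 0 0 0.5" --pt "0 0 0 0 1" --pt "0 0 0 0 1" --pt "0 0 0 0 1" --pt "0 0 0 0 1" --pt "0 0 0 0 1" --pt "0 0 0 0 1"

```text
t: 12.3
tool_pos: [0.5372, 0.3084, 0.0809]
eef_rot: [[-0.855, 0.519, -0.0], [0.519, 0.855, 0.0], [0.0, 0.0, -1.0]]
contact_force: [0.0, 0.1, 0.6]
opening: 0.999
gripper_force: 0.0
```

>>> step_arm --pt "0 0 -0.4 0 1" --pt "0 0 -0.7 0 1" --pt "0 0 -0.8 0 1" --pt "0 0 -0.9 0 1" --pt "0 0 -0.9 0 1" --pt "0 0 -0.9 0 1" --pt "0 0 -0.9 0 1" --pt "0 0 0 0 1"

```text
t: 13.1
tool_pos: [0.5379, 0.3091, 0.2218]
eef_rot: [[-0.855, 0.519, 0.004], [0.519, 0.855, 0.003], [-0.002, 0.004, -1.0]]
contact_force: [-0.5, -0.7, 0.8]
opening: 1.003
gripper_force: 0.0
```

```bash
python3 go.py 538 308 200 58.8; python3 - <<'E'
from h import *
b=grab('side')['pixels'];cv2.imwrite('pics/c6.png',cv2.resize(b[140:330,180:380],(800,600)[:1]+(600,)) if 0 else cv2.resize(b[140:330,180:380],None,fx=3.1,fy=3.1))
E
```

```text
t 13.1 p [537.9 309.1 221.8] ang 58.7 tilt [ 0.004  0.003 -1.   ] F [-0.5 -0.7  0.8] open 1.003 grip 0.0
units [-0.02 -0.04  0.87] turn -0.01 j7 0.12
```

View pics/c6.png

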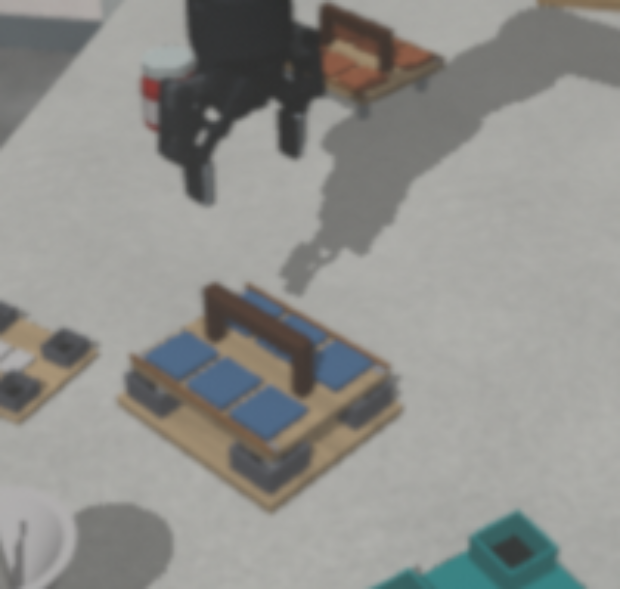

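The blue tray sits level in the cups of the large plywood tray, at crop (265,380). The gripper is clear, and the terracotta tray and jar are untouched.

```bash
python3 -c "
from station import arm
print(arm.hand_in())"
```

```text
the job is handed in; nothing more can be done
None
```

The blue tray is stacked level on the large plywood bottom tray, released only after it was seated at the stacked height, and the job was handed in at about 13 s; the hand-in returned no verdict.

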